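Swing the bench magnifier over the sample dish

ROBOT

A 7-joint arm with a two-finger parallel gripper is mounted at the origin on the work surface. World frame = base frame: x ahead of the robot, y to its left, z up, the work surface at z = 0. Lengths are in m, angles in rad, forces in N, time in s.
With the tool pointing down it reaches from about 0.425 to 0.875 m from the base axis. Payload 4.7 kg.
Tool frame: the origin (TCP) lies at the centre of the arm's flange, where the gripper is bolted on; the fingertips stand 182 mm ahead of it and the grasp point (between the pads) lies 164 mm ahead of it; x points along the fingers, y is the direction in which the jaws open and shut, and the axes are right-handed (so a half turn about x gives the same grasp; the last joint's range is limited). The gripper opens to 87 mm and grips with 3 to 60 N. Pads are 19 mm wide; open, the fingers measure 117 mm over their backs; the gripper's body (75 mm by 190 mm) begins 51 mm behind the grasp point.
Start: joints at [1.245, 0.321, -0.07, 1.45, 0.023, 1.371, -0.057], TCP at [0.217, -0.613, 0.405] pointing down, gripper open.
Joint ranges: [-2.86, 2.86], [-0.3, 2.09], [-1.38, 1.24], [0.06, 2.45], [-1.56, 4.7], [0.09, 2.05], [-2.69, 2.69]. Speed limits (rad/s): [2.57, 2.57, 3.14, 3.14, 3.14, 3.14, 3.14].

INTERFACE

Orientations are given as a rotation vector (axis times angle).
In Python, from bench import ctrl gives the robot as it stands.
- The arm moves only by the shell command python3 -m crank 'ROWS' [FORCE]. ROWS is JSON, one flat list of numbers, 7 for each row, row after row: the shift along the tool's x, y, z in mm, then the turn, a rotation vector about the tool's x, y, z in rad, then the finger opening in mm, from 0 to 87. A call has exactly 5 rows; each row shifts and turns the commanded pose from where the row before left it, along the tool's axes as they then stand; what a row does not reach is not made up. A row lasts 1/8 s, in which the tool goes at most 62.5 mm and 10.7 degrees, less where a joint would pass 70% of its speed; a pose out of reach is approached as far as the arm can. A call with a gripper value outside its range is refused whole. The fingers move at their own pace and stop on an object; FORCE is the grip in N (left out, the last holds). Time passes only in rows, so rows that do not move let the fingers close, or fill a call up. It gives the time, the measured TCP pose, the force and the opening at its end, in the units of the state.
- ctrl.get_state(): the state, without advancing time (a new reading comes with each control period).
- ctrl.get_image(name): name is "scene" or "top"; returns the picture (384x512x3 uint8, red, green, blue); there is no depth.
- ctrl.camera_params(name): a dict with "K" (3x3 intrinsics, pixels), "k1" (the pictures are not rectified: a ray, as slopes to the right and down, at radius r is drawn at 1 + k1 r^2 times it, then the intrinsics apply), "world_to_cam" (4x4, takes a point from world to camera coordinates). Camera axes: x right, y down, z forward; pixel columns grow to the right and rows downward; lengths in m; the calibration is good to about 2 mm. A picture is of the moment at which its call begins. camera_params takes no time and is no camera call.
- ctrl.close_job(): hands the job in, once; it reports no verdict.
Trained networks look in the newest picture that a camera, given by its name, has taken for a name from the list of things; names that differ only in an ending like _2 or _b are one class to them, and where a whole thing is asked for, a point or a joint stands for the part that bears it (a point fixed in the world has none). Each returns a list of dicts, best first, with "confidence" (0 to 1); they miss things now and then, are a little off and sometimes report something else, mostly with a low value. They report only what shows in the picture. A call takes as long as a camera call. They do not tell look-alikes from the thing itself.
- ctrl.regions_of(camera, target): "region" (384x512 bool, what is visible of it) and "at" ([column, row] in pixels, amid what is visible of it).
- ctrl.mark_of(camera, target): "at" ([column, row] in pixels: a listed point, or the origin of a listed thing).
The state is a dict: "time": time; "joint_positions": joint angles; "qd": joint speeds; "joint_torque": joint torques, N m; "position": TCP position; "tool_rot": TCP orientation; "ft_force": force on the tool from outside, world axes, zero at the start; "torque": the same for the moment, N m; "grip_width": opening from 0.0 (shut) to 1.0 (fully open).
Only numpy, scipy, OpenCV 4.12 (cv2) and the standard library are available. Lean on these libraries where they do the work, as an engineer would, in place of code of your own. Each camera call takes 0.05 s, during which the arm holds its last target.

TASK

Three samples lie on the inspection stand and the stand's round magnifier is swung off to the side. Swing the magnifier round on its column until the lens is centred above the round metal dish, then let go so that it stays there ready for inspection; do not shift the dish.

Things in the scene. Friction and masses are not known exactly. Their poses are not given: they have to be found in the camera images.
- pivot (a point): Point on the upright axis of the stand's steel column, 136 mm above the table, at the height of the magnifier's arm. The stand (white base 310 x 290 mm with a black top 20 mm above the table) is fixed. The magnifier swings level about this vertical axis, about 92 degrees either way from pointing to the middle of the base, and friction holds it wherever it is left (about 1.1 N at the pin moves it).
- lens (a point): Centre of the magnifier's lens: clear glass in a white ring of 100 mm outer diameter and 12 mm thick, on a flat aluminium arm, 140 mm above the table and 170 mm from the column axis. There is nothing but air below it down to the samples, which stand at most 26 mm tall on the black top.
- pin (a point): Handle of the magnifier: an upright round steel pin of 14 mm diameter standing on the outer side of the lens ring, on the straight line from the column through the lens centre, 230 mm from the column axis (60 mm beyond the lens centre). This point is on the pin's axis, 178 mm above the table; the pin's free length runs from 145 to 196 mm above the table and nothing on the stand is higher. Being round, it can turn between fingers that hold it.
- dish_center (a point): Centre, half-way up, of the round open metal dish (60 mm diameter, 14 mm tall, loose, one small dark chip in it) on the stand's black top, about 170 mm from the column axis, so that the lens passes over it. Beside it on the same arc lie a square grey tray and a small metal clamp block, in any order.
Not all that is in view belongs to the job. Leave any turquoise look-alike of the part that bears dish_center alone.

How it is judged:
By the outcome, as a careful person would: the job done as asked, in the order asked, and still so for the second after the job is handed in, with the robot touching nothing.
It also fails if it takes over 38 s, if anything falls off the work surface, if the arm or the gripper's body presses on something with over 40 N, if the wrist force passes 120 N, or if a joint passes its speed limit or range.

## Working session

There is one attempt and no reset: what is moved stays moved. The work goes in short steps, Python scripts to look and compute and a shell command to move; the robot and the scene stay as the last step left them, time stands still between calls to the robot, and variables do not carry over. Pictures are saved under pics/ and viewed, and the job is handed in when it is done.

```bash
mkdir -p pics
cat > h.py <<'E'
import numpy as np, cv2
from bench import ctrl
def pix2world(cam,uv,z):
    p=ctrl.camera_params(cam);K=np.array(p["K"]);T=np.array(p["world_to_cam"]);k=p["k1"]
    d=cv2.undistortPoints(np.array([[uv]],float),K,np.array([k,0,0,0,0.]))[0,0]
    R=T[:3,:3];c=-R.T@T[:3,3];r=R.T@np.array([d[0],d[1],1]);return c+r*(z-c[2])/r[2]
def w2p(cam,X):
    p=ctrl.camera_params(cam);K=np.array(p["K"]);T=np.array(p["world_to_cam"])
    return cv2.projectPoints(np.array([X],float),cv2.Rodrigues(T[:3,:3])[0],T[:3,3],K,np.array([p["k1"],0,0,0,0.]))[0].ravel()
def save(cam,name):
    im=ctrl.get_image(cam);cv2.imwrite("pics/"+name,im[:,:,::-1]);return im
E
python3 - <<'E'
from h import *
Z=dict(pivot=.136,lens=.14,pin=.178,dish_center=.027)
for c in("scene","top"):
    save(c,c+"0.png")
    for n in Z:
        for d in ctrl.mark_of(c,n)[:3]:
            print(c,n,round(d["confidence"],2),np.round(d["at"],1),pix2world(c,d["at"],Z[n]).round(4))
s=ctrl.get_state();print(s["time"],s["position"],s["tool_rot"],s["grip_width"])
E
```

```text
scene pivot 0.94 [196.2 229.7] [ 0.6801 -0.0712  0.136 ]
scene lens 0.59 [299.7 212.9] [0.5919 0.0734 0.14  ]
scene pin 0.9 [341.3 189.6] [0.5563 0.1298 0.178 ]
scene dish_center 0.85 [270.8 225. ] [0.5265 0.0087 0.027 ]
scene dish_center 0.77 [350.4 228.3] [0.4823 0.1593 0.027 ]
scene dish_center 0.59 [348.7 260.7] [0.5655 0.169  0.027 ]
top pivot 0.84 [302.7 119.4] [ 0.6754 -0.0708  0.136 ]
top pivot 0.37 [193.4 181.9] [0.5594 0.1287 0.136 ]
top lens 0.95 [222.1 166.8] [0.587  0.0758 0.14  ]
top pin 0.68 [194.4 182.3] [0.5561 0.1183 0.178 ]
top dish_center 0.94 [190.5 235.2] [0.452  0.1557 0.027 ]
top dish_center 0.79 [186.2 190.9] [0.5465 0.1665 0.027 ]
top dish_center 0.78 [197.8 148.4] [0.6383 0.1428 0.027 ]
0.5 [ 0.21660427 -0.61284219  0.40473748] [ 2.03697047  0.34944033 -2.03705785] 1.001166459186804
```

View pics/scene0.png

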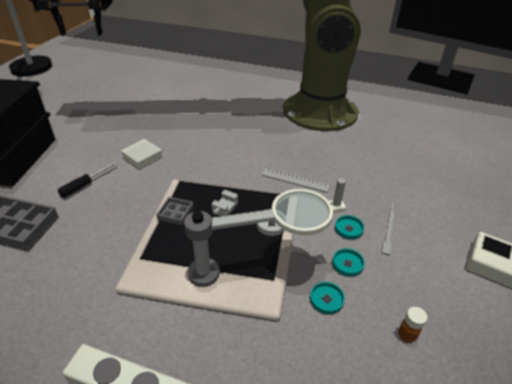

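View pics/top0.png

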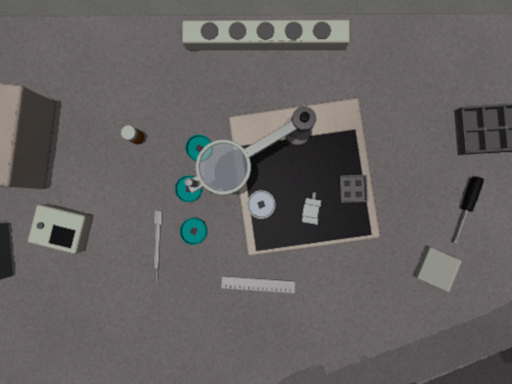

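The top view shows the silver dish at about (262,205) on the black top. The clamp is at (312,210) and the tray at (353,188). The turquoise look-alikes are off the stand at (200,148), (189,189) and (194,231). The magnifier's lens is at (222,167), its pin at (194,183) and its column at (303,119). I choose (262,205), the only silver one on the black top, and check it in a crop.

Run:
```python
from h import *
from scipy.optimize import least_squares
im=cv2.imread("pics/top0.png")
cv2.imwrite("pics/crop0.png",cv2.resize(im[100:260,170:330],None,fx=3.7,fy=3.7,interpolation=cv2.INTER_CUBIC))
g=cv2.cvtColor(im,cv2.COLOR_BGR2GRAY)
m=np.zeros_like(g);cv2.circle(m,(262,205),20,255,-1)
b=((g>90)&(m>0)).astype(np.uint8);n,l,st,ce=cv2.connectedComponentsWithStats(b)
print(st,ce)
for d in ctrl.regions_of("top","dish_center"): print(d["confidence"],d["at"],d["region"].sum())
for z in(.02,.027,.034): print(pix2world("top",(261.5,204.8),z))
D=pix2world("top",(261.5,204.8),.034); 
# joint fit: pivot xy, angle
obs=[("scene",(196.2,229.7),"p"),("top",(302.7,119.4),"p"),("scene",(299.7,212.9),"l"),("top",(222.1,166.8),"l"),("scene",(341.3,189.6),"n"),("top",(194.4,182.3),"n")]
def f(x):
    r=[]
    for c,uv,k in obs:
        rad,z=dict(p=(0,.136),l=(.17,.14),n=(.23,.178))[k]
        r+=list(w2p(c,[x[0]+rad*np.cos(x[2]),x[1]+rad*np.sin(x[2]),z])-uv)
    return r
s=least_squares(f,[.678,-.071,2.1],loss="soft_l1");x=s.x;print(x,np.round(f(x),1))
for rad in(.17,.23):print(x[0]+rad*np.cos(x[2]),x[1]+rad*np.sin(x[2]))
print("dish r",np.hypot(*(D[:2]-x[:2])),"ang",np.arctan2(*(D[:2]-x[:2])[::-1]))
```

```text
[[     0      0    512    384 195861]
 [   242    190     34     32    747]] [[255.48955126 191.44948714]
 [258.23962517 204.74431058]]
0.86 [196.2, 143.0] 400
0.85 [185.1, 192.2] 424
0.81 [192.5, 230.1] 591
0.75 [262.8, 200.0] 593
[0.51790204 0.00474462 0.02      ]
[0.51793044 0.00467717 0.027     ]
[0.51795885 0.00460971 0.034     ]
[ 0.6774433  -0.07094314  2.12256915] [ 0.9 -1.1  0.1 -1.1  0.8 -1.4  1.1 -0.7 -3.1 -0.5 -3.8 -0.5]
0.5883296735345617 0.07382827406476938
0.5568778067302534 0.12492406718439963
dish r 0.17647527472821462 ang 2.699179604688421
```

View pics/crop0.png

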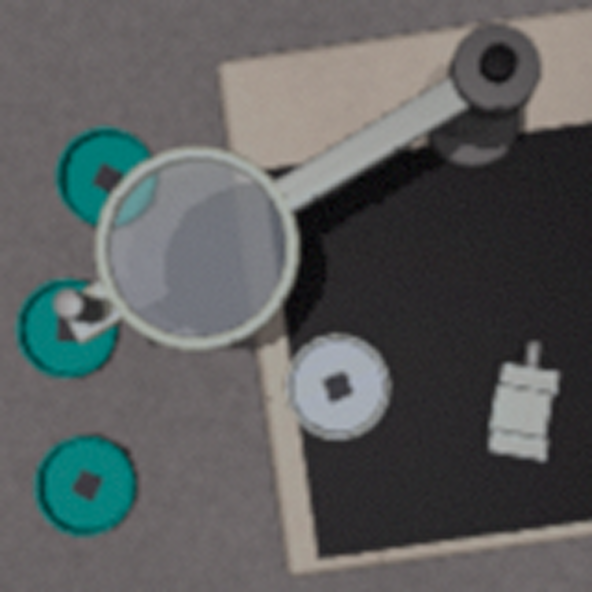

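The crop confirms the choice: an open silver dish with a dark chip, at about (262,204) in the full picture. The pin's top is at (188,182), leaning outward by parallax, which agrees with the fitted pin position. Next I check the path for obstacles and work out the tool axes.

Run:
```python
from h import *
from scipy.spatial.transform import Rotation as R
s=ctrl.get_state();r=R.from_rotvec(s["tool_rot"]);M=r.as_matrix();print(M.round(3))
print(w2p("scene",s["position"]),w2p("scene",s["position"]+.182*M[:,0]))
print("box base",[pix2world("scene",p,0).round(3) for p in[(50,150),(15,188),(45,85)]], [pix2world("scene",p,.15).round(3) for p in[(45,90)]])
for z in(0,.1,.2):print(w2p("scene",[.4,-.45,z]))
piv=np.array([.6774,-.0709])
# jaws tangential at mid angle 2.40
a=2.40
t=np.array([-np.sin(a),np.cos(a),0])
y=M[:,1]; 
for sg in(1,-1):
  ang=np.arctan2(np.cross(y,sg*t)[2],y@(sg*t));print("turn about world z",ang,"tool x",-ang)
g=np.array([.557,.125,.178+.164])
print("delta tool now",M.T@(g-s["position"])*1000)
p=pix2world("top",(190,183),.178),pix2world("top",(188.6,182),.196),pix2world("scene",(340,181),.196);print(p)
```

```text
[[-0.     0.333 -0.943]
 [-0.    -0.943 -0.333]
 [-1.     0.     0.   ]]
[ 62.16549199 -43.39522174] [81.15437588 34.00172783]
box base [array([ 0.437, -0.61 ,  0.   ]), array([ 0.587, -0.583,  0.   ]), array([ 0.141, -0.882,  0.   ])] [array([ 0.396, -0.603,  0.15 ])]
[111.31893834 154.48860004]
[102.37325972 119.95808127]
[92.28926495 80.55520836]
turn about world z -1.081416794117887 tool x 1.081416794117887
turn about world z 2.060175859471906 tool x -2.060175859471906
delta tool now [  62.72262624 -582.18863167 -566.8352866 ]
(array([0.55489745, 0.12587232, 0.178     ]), array([0.55551679, 0.12434142, 0.196     ]), array([0.55816944, 0.12525738, 0.196     ]))
```

```bash
cat >> h.py <<'E'
from scipy.spatial.transform import Rotation as R
def plan(target,turn,n,rows=5):
    "n equal world steps to target with total tool-x turn; print the first rows"
    s=ctrl.get_state();M=R.from_rotvec(s["tool_rot"]).as_matrix();d=(np.array(target)-s["position"])/n
    print("t",s["time"],"pos",s["position"].round(4),"jaw",M[:,1].round(3),"f",s["ft_force"].round(1),"g",round(s["grip_width"],3))
    for i in range(rows):
        print((M.T@d*1000).round(1),round(turn/n,4));M=M@R.from_rotvec([turn/n,0,0]).as_matrix()
E
python3 -c "
from h import *
plan([.5565,.125,.405],-2.06,15,15)"
```

```text
t 0.55 pos [ 0.2166 -0.6128  0.4048] jaw [ 0.333 -0.943  0.   ] f [ 0.4  0.8 -0.6] g 1.003
[ -0.  -38.8 -37.8] -0.1373
[ -0.  -33.3 -42.7] -0.1373
[ -0.  -27.1 -46.9] -0.1373
[ -0.  -20.5 -50.1] -0.1373
[ -0.  -13.4 -52.5] -0.1373
[ -0.   -6.1 -53.8] -0.1373
[ -0.    1.3 -54.1] -0.1373
[ -0.    8.7 -53.4] -0.1373
[ -0.   16.  -51.7] -0.1373
[ -0.   22.9 -49.1] -0.1373
[ -0.   29.4 -45.5] -0.1373
[ -0.   35.4 -41. ] -0.1373
[ -0.   40.6 -35.8] -0.1373
[ -0.   45.2 -29.9] -0.1373
[ -0.   48.8 -23.4] -0.1373
```

```bash
python3 -m crank '[0,-39,-38,-0.137,0,0,87, 0,-33,-43,-0.137,0,0,87, 0,-27,-47,-0.137,0,0,87, 0,-20,-50,-0.137,0,0,87, 0,-13,-52,-0.137,0,0,87]'; python3 -c "
from h import *
plan([.5565,.125,.405],-2.06+.685,10)"
```

```text
time: 1.18
position: [0.3316, -0.3662, 0.4051]
tool_rot: [1.596, 0.901, -1.596]
ft_force: [0.2, -0.5, 0.4]
grip_width: 0.999
t 1.175 pos [ 0.3316 -0.3662  0.4051] jaw [ 0.857 -0.515  0.001] f [ 0.2 -0.5  0.4] g 0.999
[ -0.   -6.  -53.7] -0.1375
[ -0.    1.4 -54. ] -0.1375
[ -0.    8.8 -53.3] -0.1375
[ -0.   16.  -51.6] -0.1375
[ -0.   22.9 -48.9] -0.1375
```

```bash
python3 -m crank '[0,-6,-54,-0.137,0,0,87, 0,1,-54,-0.137,0,0,87, 0,9,-53,-0.137,0,0,87, 0,16,-52,-0.137,0,0,87, 0,23,-49,-0.137,0,0,87]'; python3 -c "
from h import *
plan([.5565,.125,.405],-2.06+1.37,5)"
```

```text
time: 1.8
position: [0.4454, -0.1207, 0.4052]
tool_rot: [1.103, 1.272, -1.103]
ft_force: [-0.1, -0.4, -0.1]
grip_width: 1.002
t 1.8 pos [ 0.4454 -0.1207  0.4052] jaw [0.99  0.143 0.001] f [-0.1 -0.4 -0.1] g 1.002
[  0.   29.  -45.5] -0.138
[  0.  35. -41.] -0.138
[  0.   40.3 -35.8] -0.138
[  0.   44.8 -29.9] -0.138
[  0.   48.5 -23.5] -0.138
```

```bash
python3 -m crank '[0,29,-46,-0.138,0,0,87, 0,35,-41,-0.138,0,0,87, 0,40,-36,-0.138,0,0,87, 0,45,-30,-0.138,0,0,87, 0,48,-23,-0.138,0,0,87]'
python3 - <<'E'
from h import *
plan([.5565,.125,.342],0,4,1)
save("scene","s1.png");im=save("top","t1.png")
for c in("scene","top"):
  for d in ctrl.mark_of(c,"pin")[:2]: print(c,d["confidence"],d["at"],pix2world(c,d["at"],.178))
a=cv2.imread("pics/s1.png")[90:290,200:400];b=im[90:290,120:320,::-1]
cv2.imwrite("pics/c1.png",cv2.resize(np.hstack([a,b]),None,fx=2,fy=2))
E
```

```text
time: 2.42
position: [0.5573, 0.1241, 0.4052]
tool_rot: [0.577, 1.491, -0.577]
ft_force: [0.8, -0.4, 0.2]
grip_width: 1.001
t 2.425 pos [0.5573 0.1241 0.4052] jaw [0.673 0.74  0.   ] f [ 0.8 -0.4  0.2] g 1.001
[15.8  0.  -0.3] 0.0
scene 0.65 [340.8, 187.5] [0.55132945 0.12818607 0.178     ]
top 0.75 [193.9, 183.6] [0.55391032 0.11915129 0.178     ]
```

View pics/c1.png

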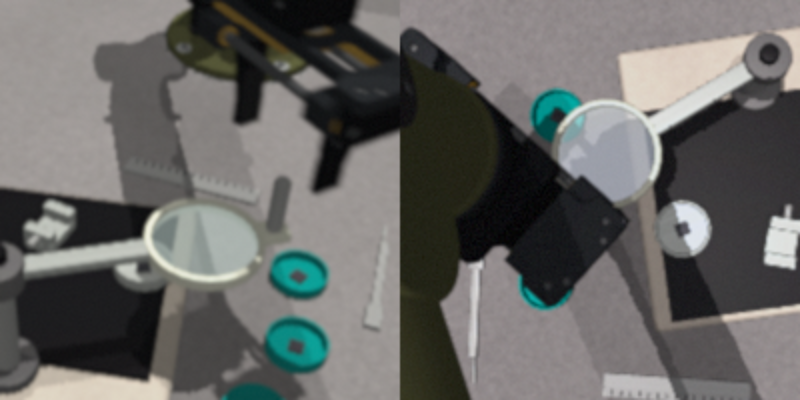

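The left crop shows the open fingers at (247,120) and (328,190), straddling the pin at (280,180). The jaws are roughly tangential, so I descend and close.

```bash
python3 -m crank '[20,0,0,0,0,0,87, 20,0,0,0,0,0,87, 15,0,0,0,0,0,87, 8,0,0,0,0,0,87, 0,0,0,0,0,0,87]' 12;  python3 - <<'E'
from h import *
plan([.5565,.125,.342],0,1,1)
a=save("scene","s2.png")[90:290,200:400,::-1]
cv2.imwrite("pics/c2.png",cv2.resize(a,None,fx=3,fy=3))
E
```

```text
time: 3.25
position: [0.5566, 0.1225, 0.3411]
tool_rot: [0.58, 1.493, -0.581]
ft_force: [-0.3, 0.1, -0.4]
grip_width: 0.999
t 3.25 pos [0.5566 0.1225 0.3411] jaw [ 0.676  0.737 -0.001] f [-0.3  0.1 -0.4] g 0.999
[-0.9  1.8 -1.8] 0.0
```

View pics/c2.png

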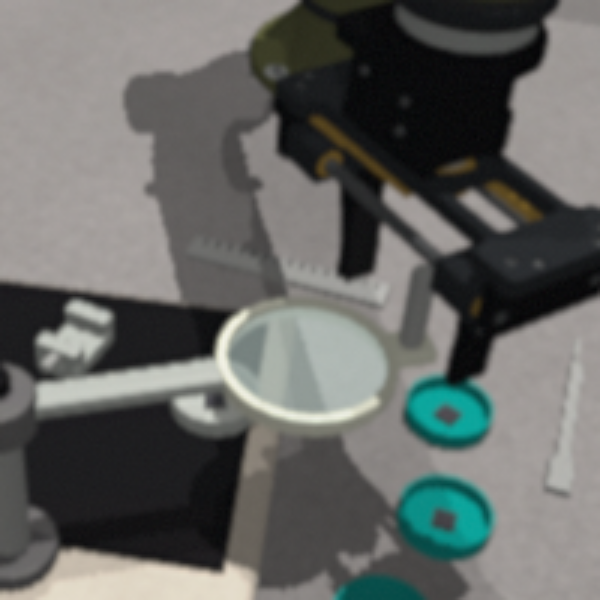

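The fingers end at (360,270) and (468,375) in the crop, and the pin stands midway between them at (415,310). I close now.

```bash
python3 -m crank '[0,0,0,0,0,0,30, 0,0,0,0,0,0,10, 0,0,0,0,0,0,8, 0,0,0,0,0,0,8, 0,0,0,0,0,0,8]' 12;  python3 - <<'E'
from h import *
plan([.5565,.125,.342],0,1,1)
a=save("scene","s3.png")[90:290,200:400,::-1]
cv2.imwrite("pics/c3.png",cv2.resize(a,None,fx=3,fy=3))
E
```

```text
time: 3.92
position: [0.5568, 0.1226, 0.3417]
tool_rot: [0.58, 1.492, -0.58]
ft_force: [0.4, -0.4, 0.2]
grip_width: 0.514
t 3.925 pos [0.5568 0.1226 0.3417] jaw [ 0.676  0.737 -0.   ] f [ 0.4 -0.4  0.2] g 0.514
[-0.3  1.6 -1.8] 0.0
```

View pics/c3.png

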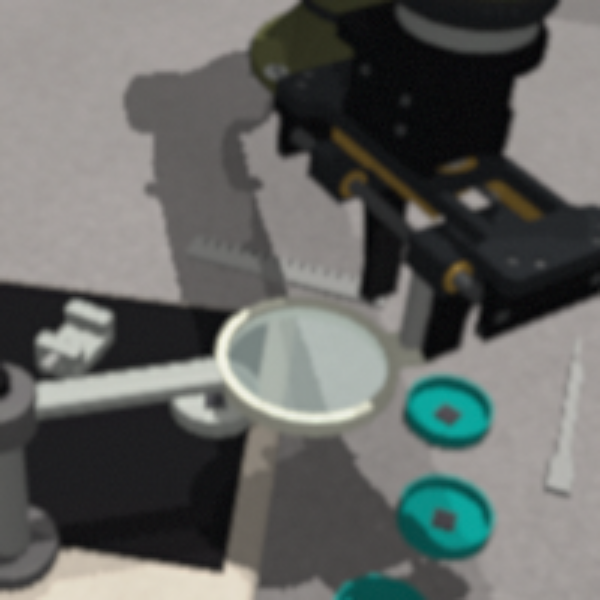

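Halfway closed (0.51) with the pin still between the fingers, so I keep closing.

```bash
python3 -m crank '[0,0,0,0,0,0,8, 0,0,0,0,0,0,8, 0,0,0,0,0,0,8, 0,0,0,0,0,0,8, 0,0,0,0,0,0,8]' 12;  python3 - <<'E'
from h import *
plan([.5565,.125,.342],0,1,1)
a=save("scene","s4.png")[90:290,200:400,::-1]
cv2.imwrite("pics/c4.png",cv2.resize(a,None,fx=3,fy=3))
save("top","t4.png")
piv=np.array([.6774,-.0709]);p=ctrl.get_state()["position"][:2]-piv
print(np.hypot(*p),np.arctan2(p[1],p[0]))
E
```

```text
time: 4.6
position: [0.5567, 0.123, 0.3417]
tool_rot: [0.58, 1.492, -0.58]
ft_force: [-0.7, 1.1, -0.7]
grip_width: 0.155
t 4.6 pos [0.5567 0.123  0.3417] jaw [0.675 0.737 0.   ] f [-0.7  1.1 -0.7] g 0.155
[-0.3  1.3 -1.5] 0.0
0.2283672756010884 2.127596126731208
```

View pics/c4.png

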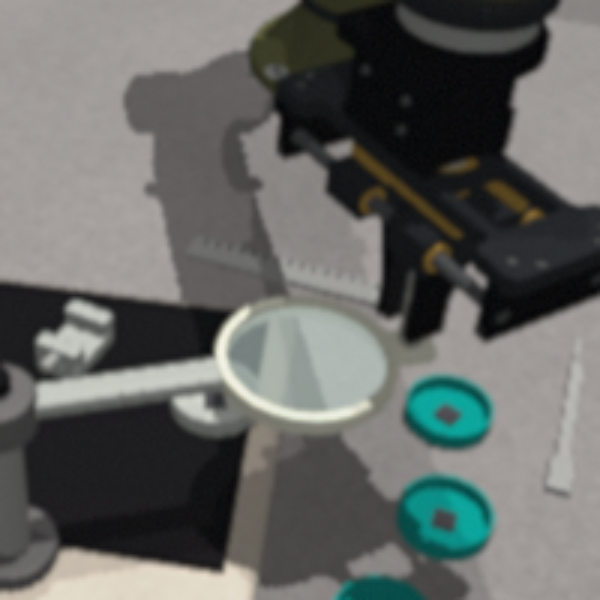

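Opening 0.155 (13.5 mm) means the pin is held. I work out the rows for a 0.5 rad swing about the column.

```bash
cat >> h.py <<'E'
PIV=np.array([.6774,-.0709])
def arc(da,n=5):
    s=ctrl.get_state();M=R.from_rotvec(s["tool_rot"]).as_matrix();p=s["position"][:2]-PIV
    a=np.arctan2(p[1],p[0]);r=np.hypot(*p);print("r,a",r.round(4),a.round(4),"f",s["ft_force"].round(1),"g",round(s["grip_width"],3))
    e=lambda a:np.array([np.cos(a),np.sin(a),0])*r
    for i in range(n):
        print((M.T@(e(a+da*(i+1)/n)-e(a+da*i/n))*1000).round(1))
E
python3 -c "
from h import *
arc(.5)"
```

```text
r,a 0.2284 2.1276 f [0.9 1.3 0.1] g 0.153
[ -0.  -22.3  -5. ]
[ -0.  -22.7  -2.8]
[ -0.  -22.8  -0.5]
[ -0.  -22.8   1.8]
[ -0.  -22.5   4. ]
```

```bash
python3 -m crank '[0,-22.3,-5,0,0,0,8, 0,-22.7,-2.8,0,0,0,8, 0,-22.8,-0.5,0,0,0,8, 0,-22.8,1.8,0,0,0,8, 0,-22.5,4,0,0,0,8]' 12;  python3 - <<'E'
from h import *
arc(.06)
a=save("scene","s5.png")[130:280,180:380,::-1];b=save("top","t5.png")[100:250,180:380,::-1]
cv2.imwrite("pics/c5.png",cv2.resize(np.hstack([a,b]),None,fx=2,fy=2))
cv2.imwrite("pics/c5t.png",cv2.resize(b,None,fx=4,fy=4))
for c in("scene","top"):
  for n in("lens","dish_center"):
    for d in ctrl.mark_of(c,n)[:4]:
      print(c,n,round(d["confidence"],2),np.round(d["at"],1),pix2world(c,d["at"],.14 if n=="lens" else .027).round(4))
E
```

```text
time: 5.32
position: [0.4778, 0.0412, 0.3418]
tool_rot: [0.579, 1.492, -0.579]
ft_force: [-0.0, 2.2, 0.3]
grip_width: 0.155
r,a 0.2289 2.6299 f [-0.   2.2  0.3] g 0.155
[-0.  -2.7  0.6]
[-0.  -2.7  0.7]
[-0.  -2.7  0.7]
[-0.  -2.6  0.7]
[-0.  -2.6  0.8]
scene lens 0.81 [277.  184.1] [0.5338 0.0175 0.14  ]
scene dish_center 0.98 [351.  262.3] [0.5678 0.1735 0.027 ]
scene dish_center 0.73 [270.2 223.3] [0.5224 0.0062 0.027 ]
scene dish_center 0.62 [324.7 294.3] [0.6516 0.1421 0.027 ]
scene dish_center 0.59 [348.2 224.3] [0.4727 0.1534 0.027 ]
top lens 0.92 [255.8 199.6] [0.5277 0.014  0.14  ]
top lens 0.56 [304.9 118.3] [ 0.6764 -0.0744  0.14  ]
top dish_center 0.6 [199.8 146.7] [0.642  0.1385 0.027 ]
top dish_center 0.55 [186.5 190.3] [0.5478 0.1658 0.027 ]
```

View pics/c5.png

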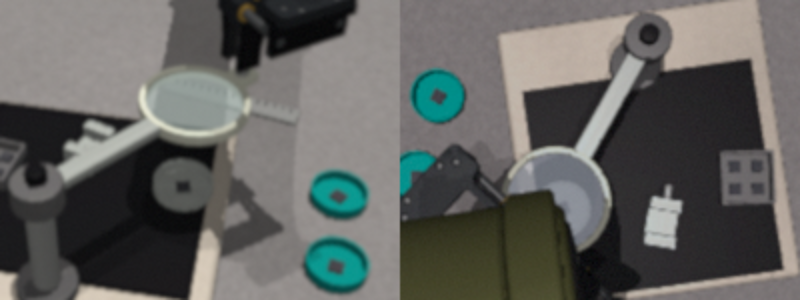

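View pics/c5t.png

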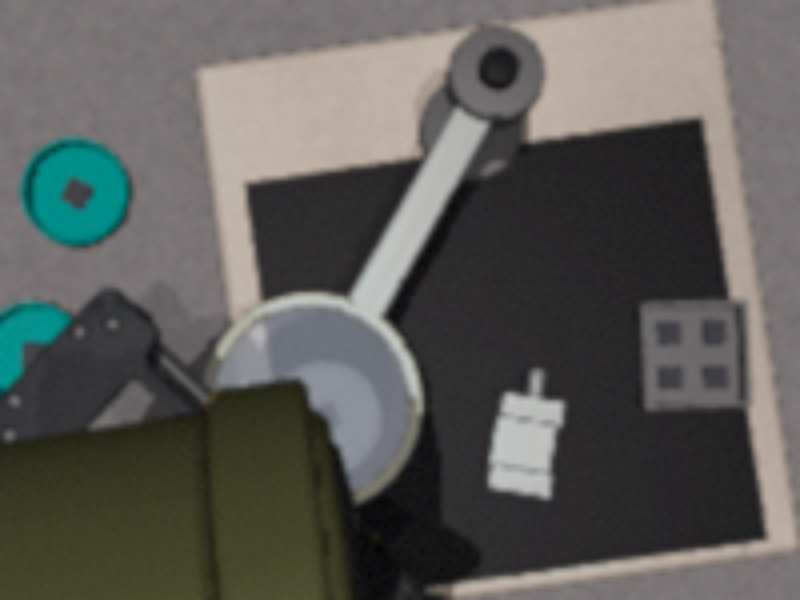

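In the scene crop the dish, with its chip, is now fully visible at (183,187), which is (271,223) in the full picture. The ring is at (193,105) in the crop. From the top, the dish shows through the lens slightly further along the swing. I measure both with ellipse fits.

Run:
```python
from h import *
from scipy.optimize import least_squares
im=cv2.imread("pics/s5.png");g=cv2.cvtColor(im,cv2.COLOR_BGR2GRAY)
b=(g>75).astype(np.uint8)
m=np.zeros_like(g);cv2.ellipse(m,((271.5,223.5),(40,34),0),255,-1)
c=max(cv2.findContours(b*m,cv2.RETR_EXTERNAL,cv2.CHAIN_APPROX_NONE)[0],key=cv2.contourArea)
e=cv2.fitEllipse(c);print("dish scene",e,pix2world("scene",e[0],.027))
t=cv2.imread("pics/top0.png");gt=cv2.cvtColor(t,cv2.COLOR_BGR2GRAY)
lab=t.astype(int)
# dish bluish-white vs. stand beige border
b2=((gt>90)&(lab[:,:,0]>=lab[:,:,2]-2)).astype(np.uint8);m=np.zeros_like(gt);cv2.circle(m,(262,204),19,255,-1)
c2=max(cv2.findContours(b2*m,cv2.RETR_EXTERNAL,cv2.CHAIN_APPROX_NONE)[0],key=cv2.contourArea)
e2=cv2.fitEllipse(c2);print("dish top",e2,pix2world("top",e2[0],.034))
# predicted outlines for visual check
def draw(img,cam,ctr,r,z,col,off,f):
    p=np.array([w2p(cam,[ctr[0]+r*np.cos(a),ctr[1]+r*np.sin(a),z]) for a in np.linspace(0,6.3,60)])
    cv2.polylines(img,[((p-off+.5)*f).astype(np.int32)],True,col,1)
s=ctrl.get_state();p=s["position"][:2]-PIV;a=np.arctan2(p[1],p[0]);L=PIV+.17*np.array([np.cos(a),np.sin(a)]);print("lens pred",L)
outs=[]
for cam,fn,off in(("scene","s5.png",(225,150)),("top","t5.png",(210,150))):
    o=cv2.resize(cv2.imread("pics/"+fn)[off[1]:off[1]+100,off[0]:off[0]+100],None,fx=4,fy=4,interpolation=cv2.INTER_CUBIC)
    draw(o,cam,L,.05,.146,(0,0,255),off,4)
    for q,col in((pix2world("scene",e[0],.027),(0,255,0)),(pix2world("top",e2[0],.034),(255,0,255))):
        draw(o,cam,q,.03,.034,col,off,4)
    outs.append(o)
cv2.imwrite("pics/c6.png",np.hstack(outs))
```

```text
dish scene ((274.3542175292969, 222.670654296875), (25.05593490600586, 36.47209930419922), 102.02437591552734) [0.51797505 0.01347748 0.027     ]
dish top ((261.0119934082031, 204.09100341796875), (27.090482711791992, 28.166948318481445), 175.2353515625) [0.51944685 0.00565066 0.034     ]
lens pred [0.52948038 0.01288416]
```

View pics/c6.png

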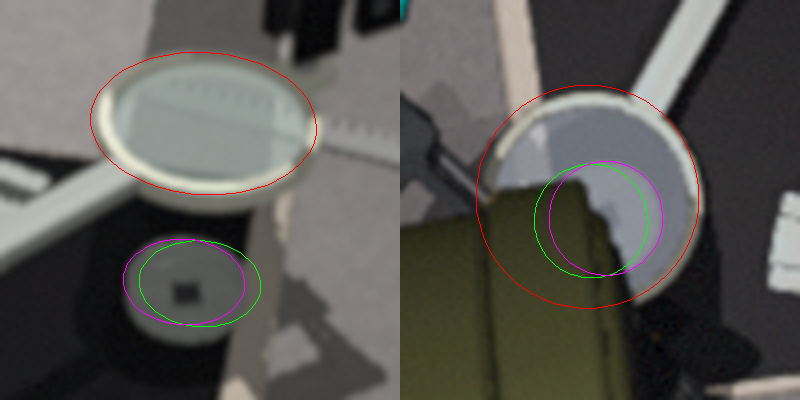

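The green fit picked up the base edge, so I discard it. The magenta dish outline fits both views and the lens prediction fits to about 3 mm. The lens still needs about 0.056 rad, which is 12.4 mm along -y and 3.2 mm along +z of the tool.

```bash
python3 -m crank '[0,-4.2,1.0,0,0,0,8, 0,-4.2,1.1,0,0,0,8, 0,-4,1.1,0,0,0,8, 0,0,0,0,0,0,8, 0,0,0,0,0,0,8]' 12;  python3 -c "
from h import *
arc(.06,1)"
python3 -m crank '[0,0,0,0,0,0,20, 0,0,0,0,0,0,40, 0,0,0,0,0,0,60, 0,0,0,0,0,0,60, 0,0,0,0,0,0,60]' 12;  python3 -c "
from h import *
arc(.06,1)"
```

```text
time: 6.25
position: [0.4723, 0.03, 0.3418]
tool_rot: [0.58, 1.493, -0.58]
ft_force: [-4.8, 2.1, 4.4]
grip_width: 0.152
r,a 0.2286 2.6844 f [-4.8  2.1  4.4] g 0.152
[  0.  -13.    4.2]
time: 6.88
position: [0.4725, 0.0296, 0.3417]
tool_rot: [0.58, 1.492, -0.58]
ft_force: [0.4, -0.0, -0.2]
grip_width: 0.599
r,a 0.2282 2.6857 f [ 0.4 -0.  -0.2] g 0.599
[  0.  -13.    4.3]
```

```bash
python3 -m crank '[-10,0,0,0,0,0,60, -25,0,0,0,0,0,60, -30,0,0,0,0,0,60, -20,0,0,0,0,0,60, 0,0,0,0,0,0,60]' && python3 -m crank '[0,-37,34,0,0,0,60, 0,-37,34,0,0,0,60, 0,-37,34,0,0,0,60, 0,-37,34,0,0,0,60, 0,-37,34,0,0,0,60]'
python3 - <<'E'
from h import *
save("scene","s7.png");save("top","t7.png")
for c in("scene","top"):
  for n in("lens","dish_center","pin"):
    for d in ctrl.mark_of(c,n)[:4]:
      print(c,n,round(d["confidence"],2),np.round(d["at"],1),pix2world(c,d["at"],dict(lens=.14,pin=.178).get(n,.027)).round(4))
a=cv2.imread("pics/s7.png")[140:260,190:330];b=cv2.imread("pics/t7.png")[100:240,190:330]
cv2.imwrite("pics/c7s.png",cv2.resize(a,None,fx=4,fy=4,interpolation=cv2.INTER_CUBIC));cv2.imwrite("pics/c7t.png",cv2.resize(b,None,fx=4,fy=4,interpolation=cv2.INTER_CUBIC))
E
```

```text
time: 7.5
position: [0.473, 0.0299, 0.4287]
tool_rot: [0.58, 1.488, -0.579]
ft_force: [-0.6, -0.6, -0.8]
grip_width: 0.693
time: 8.12
position: [0.4724, -0.223, 0.4258]
tool_rot: [0.58, 1.493, -0.58]
ft_force: [0.5, -0.1, 1.3]
grip_width: 0.693
scene lens 0.78 [272.9 179.8] [0.5248 0.0071 0.14  ]
scene dish_center 0.91 [323.5 292.8] [0.6493 0.1396 0.027 ]
scene dish_center 0.83 [348.7 227.1] [0.4801 0.1556 0.027 ]
scene dish_center 0.7 [271.4 223.2] [0.5214 0.0084 0.027 ]
scene dish_center 0.67 [351.  263.2] [0.5699 0.1738 0.027 ]
scene pin 0.66 [299.8 146. ] [0.4591 0.0369 0.178 ]
top lens 0.82 [261.5 202.9] [0.5218 0.0036 0.14  ]
top dish_center 0.82 [191.5 233.7] [0.4552 0.1536 0.027 ]
top dish_center 0.76 [188.8 191.3] [0.5457 0.1608 0.027 ]
top dish_center 0.72 [197.9 146.9] [0.6416 0.1426 0.027 ]
top dish_center 0.52 [305.2 118.8] [ 0.7031 -0.0879  0.027 ]
top pin 0.72 [244.5 231.6] [0.4729 0.0317 0.178 ]
```

View pics/c7t.png

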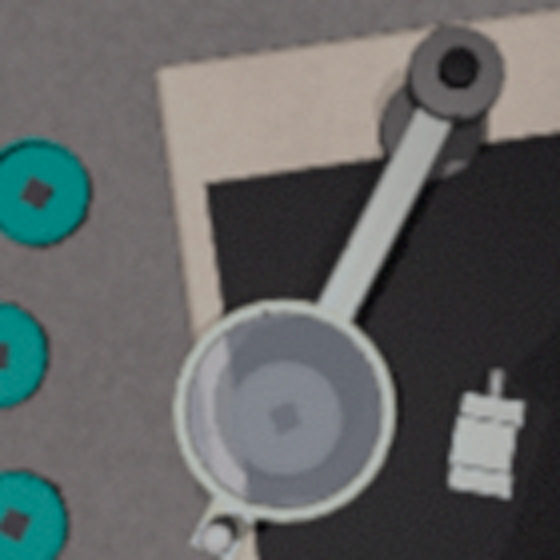

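View pics/c7s.png

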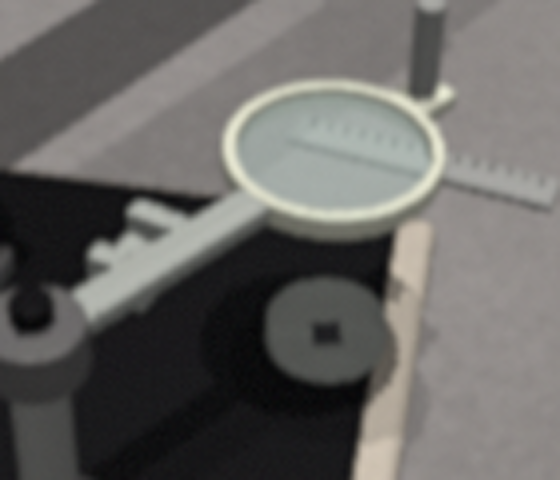

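From the top, the ring (centre about (285,410) in the crop) frames the dish (centre about (285,417)) nearly concentrically. The dish has not visibly moved, and the gripper is well clear. I put numbers on the offset.

Run:
```python
from h import *
f=lambda u,v,o:((u+.5)/4-.5+o[0],(v+.5)/4-.5+o[1])
L=pix2world("top",f(285,410.5,(190,100)),.146);D=pix2world("top",f(285.5,417,(190,100)),.034)
print("top lens",L,"dish",D,"diff",(D-L)[:2]*1000)
u=(D-L)[:2];r=L[:2]-PIV;r/=np.hypot(*r);t=np.array([-r[1],r[0]]);print("radial,tangential mm",u@r*1000,u@t*1000)
o=[]
for cam,fn,off in(("scene","s7.png",(230,145)),("top","t7.png",(210,155))):
    i=cv2.resize(cv2.imread("pics/"+fn)[off[1]:off[1]+100,off[0]:off[0]+100],None,fx=4,fy=4,interpolation=cv2.INTER_CUBIC)
    for c,rr,z,col in((L,.05,.146,(0,0,255)),(D,.03,.034,(255,0,255))):
        p=np.array([w2p(cam,[c[0]+rr*np.cos(a),c[1]+rr*np.sin(a),z]) for a in np.linspace(0,6.3,60)])
        cv2.polylines(i,[((p-off+.5)*4-.5).round().astype(np.int32)],True,col,1)
    o.append(i)
cv2.imwrite("pics/c8.png",np.hstack(o))
```

```text
top lens [0.52296891 0.00468177 0.146     ] dish [0.51990242 0.00567917 0.034     ] diff [-3.066484    0.99740159]
radial,tangential mm 3.192756421908354 0.45215093486877933
```

View pics/c8.png

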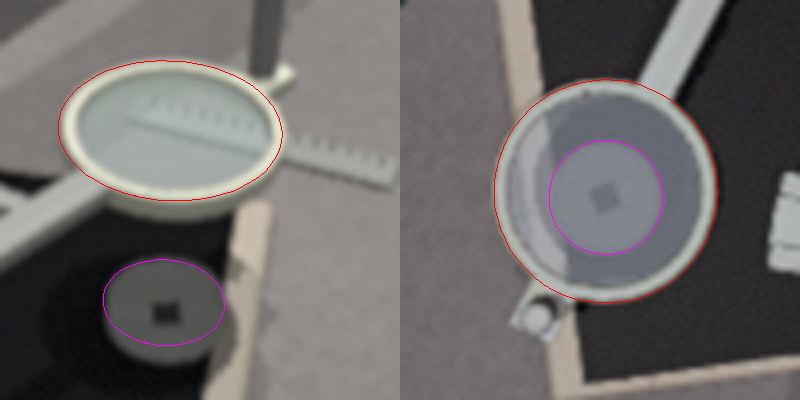

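The outlines fit the ring and the dish in both views. The tangential error is about 0.5 mm, and the remaining 3 mm is radial, which the swing can't change. The gripper is clear, so I hand in.

```bash
python3 -c "
from bench import ctrl
s=ctrl.get_state();print(s['time'],s['ft_force'].round(1));print(ctrl.close_job())"
```

```text
8.525 [ 0.4  0.6 -0.1]
the job is handed in; nothing more can be done
None
```

The magnifier's lens now sits above the silver dish on the stand. I handed the job in at 8.5 s with the gripper well clear. I gripped the pin, swung the magnifier about 0.56 rad round its column, opened the fingers and backed away. I left the turquoise look-alikes alone.

- **Centring:** from the top view, the lens is about 0.5 mm off the dish along the swing. The remaining 3 mm is along the arm, which swinging cannot change and which is close to the calibration error. The outlines of lens and dish drawn from these positions fitted both camera pictures.
- **Dish:** it measured at the same place before and after, to within about 1 mm.
- **Forces:** the wrist read only a few newtons wherever I checked, and close to zero at the end.
- **Disagreements:** one automatic outline of the dish in the scene view caught the edge of the base, so I discarded it. The networks' marks for the lens and pin were off by several millimetres in places, so I checked them against the given lengths and the pictures.

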